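# Size an unmarked spacer on the slot gauge

## Robot

A 7-joint arm with a two-finger parallel gripper is mounted at the origin on a cart in front of the work surface, level with it; the furniture and walls round the work are solid. World frame = base frame: x ahead of the robot, y to its left, z up, the work surface at z = 0. Lengths are in m, angles in rad, forces in N, time in s.
With the tool pointing down it reaches from about 0.4 to 0.875 m from the base axis. Payload 19.3 kg.
Tool frame: the origin (TCP) lies midway between the tips of the shut fingers; the grasp point (between the pads) lies 19 mm behind it; z points along the fingers, y is the line along which they close (so a half turn about z gives the same grasp; the last joint's range is limited). The gripper opens to 85 mm and grips with 20 to 120 N. Pads are 22 mm wide; open, the fingers measure 114 mm over their backs; the gripper's body (76 mm by 85 mm) begins 54 mm behind the grasp point. The pads swing forward as they close: fully open they stand 13 mm farther back than shut.
Start: joints at [-1.219, 0.521, -0.036, 1.599, 0.021, 1.021, -0.113], TCP at [0.256, 0.57, 0.231] pointing down, gripper open.
Joint ranges: [-2.91, 2.91], [-0.3, 2.13], [-1.5, 1.42], [0.17, 2.43], [-1.26, 4.41], [0.16, 1.93], [-2.52, 2.52]. Speed limits (rad/s): [1.89, 1.89, 2.39, 2.39, 3.01, 3.01, 3.01].

## Interface

Orientations are given as [roll, pitch, yaw] about the fixed x, y, z axes, in that order (R = Rz(yaw) Ry(pitch) Rx(roll)).
In Python, from workcell import * gives the robot as it stands. The module is installed in compiled form; this text tells all that it offers.
- The arm moves only by the tool play_rows, never from a script. Its argument "deltas" is a list of rows, each a list of 7 numbers: the shift along the tool's x, y, z in units of 500 mm (1.0 is 500 mm), then the turn, a rotation vector about the tool's x, y, z in units of 120 degrees (1.0 is 120 degrees), then the closure, from 0 (fully open) to 1 (shut). A call has 1 to 10 rows; each row is the pose to reach, as a shift and turn from the pose commanded when the call began, along the tool's axes at that moment; what a row does not reach only later rows make up. A row lasts 1/10 s, in which the tool goes at most 50 mm and 8.59 degrees, less where a joint would pass 70% of its speed; a pose out of reach is approached as far as the arm can. A call with a number of a shift or a turn outside -1 to 1 is refused whole. A call with a gripper value outside its range is refused whole. The fingers move at their own pace and stop on an object; "newtons" is the grip in N (left out, the last holds). Time passes only in rows, so rows that repeat a pose let the fingers close. It gives the time, the measured TCP pose, the force, the opening and the grip force at its end, in the units of the state.
- observe(): the state, without advancing time (a new reading comes with each control period).
- grab_frame(name): name is "side" or "top"; returns the picture (420x560x3 uint8, red, green, blue); there is no depth.
- get_calibration(name): a dict with "fovy" (degrees; the focal length in pixels is half the picture's height over the tangent of half this angle, whatever the lens; pixels are square), "cx", "cy" (the principal point, pixels), "k1" (the pictures are not rectified: a ray, as slopes to the right and down, at radius r is drawn at 1 + k1 r^2 times it, then the intrinsics apply), "xyz" and "rotation" of the camera in the world. Camera axes: x right, y down, z forward; pixel columns grow to the right and rows downward; lengths in m; the calibration is good to about 2 mm. A picture is of the moment at which its call begins. get_calibration takes no time and is no camera call.
- job_done(): hands the job in; it is judged then, once.
The state is a dict: "clock": time; "qpos": joint angles; "qd": joint speeds; "joint_efforts": joint torques, N m; "position": TCP position; "tool_rot": TCP orientation; "force": force on the tool from outside, world axes, zero at the start; "moment": the same for the moment, N m; "grip_width": finger opening in m; "finger_force": force on a finger pad.
Only numpy, scipy, OpenCV 4.12 (cv2) and the standard library are available. Lean on these libraries where they do the work, as an engineer would, in place of code of your own. Each camera call takes 0.05 s, during which the arm holds its last target. There are 200 camera calls.

## Task

Size the blue-gripped spacer that hangs at the red-dot end of the grey rack: take it out and, beginning at the narrowest slot of the aluminium gauge, press its blade lightly (never harder than 40 N) on one slot after another towards the wide end until the first one lets the blade in. Leave it there, let go, the blade fully in and its shoulder resting flush on the gauge; never drop it into a wider slot that swallows the shoulder, and leave the other two spacers in the rack and the things lying around as they are.

Things in the scene. Friction and masses are not known exactly. Their poses are not given: they have to be found in the camera images.
- spacer_a: one of three look-alike spacers, 0.12 kg, stacked from below: steel blade 38 mm wide, 22 mm long; dark shoulder 14 mm high, 3 mm thicker than the blade; blue cap 52x26x6 mm; blue grip 30x14x34 mm. Blade is 8, 11 or 14 mm thick, which is unknown (hidden in the rack). Origin: centre of the blade's lower end; cap's underside 36 mm, grip 42 to 76 mm above it. x along width, y across thickness
- spacer_b: one of three look-alike spacers, 0.12 kg, stacked from below: steel blade 38 mm wide, 22 mm long; dark shoulder 14 mm high, 3 mm thicker than the blade; blue cap 52x26x6 mm; blue grip 30x14x34 mm. Blade is 8, 11 or 14 mm thick, which is unknown (hidden in the rack). Origin: centre of the blade's lower end; cap's underside 36 mm, grip 42 to 76 mm above it. x along width, y across thickness
- spacer_c: one of three look-alike spacers, 0.12 kg, stacked from below: steel blade 38 mm wide, 22 mm long; dark shoulder 14 mm high, 3 mm thicker than the blade; blue cap 52x26x6 mm; blue grip 30x14x34 mm. Blade is 8, 11 or 14 mm thick, which is unknown (hidden in the rack). Origin: centre of the blade's lower end; cap's underside 36 mm, grip 42 to 76 mm above it. x along width, y across thickness
- gauge: fixed aluminium gauge block 72x156 mm, top 44 mm above the worktop; six slots in a row, 24 mm apart, each 44 mm long (x), 31 mm deep; widths 3 mm (slot 1, +y end, one pip), 6, 9, 12, 15, 18 mm (slot 6, -y end). The right slot is 1 mm wider than the blade, its shoulder stops on the rim; narrower ones refuse it, wider ones swallow the shoulder too. Origin: centre of the underside; z up
- slot_1 (a point): centre of the mouth of slot 1 of the gauge (3 mm wide), at the level of the block's top; x along the slot, y across it towards the narrower slots, z up
- slot_2 (a point): centre of the mouth of slot 2 of the gauge (6 mm wide), at the level of the block's top; x along the slot, y across it towards the narrower slots, z up
- slot_3 (a point): centre of the mouth of slot 3 of the gauge (9 mm wide), at the level of the block's top; x along the slot, y across it towards the narrower slots, z up
- slot_4 (a point): centre of the mouth of slot 4 of the gauge (12 mm wide), at the level of the block's top; x along the slot, y across it towards the narrower slots, z up
- slot_5 (a point): centre of the mouth of slot 5 of the gauge (15 mm wide), at the level of the block's top; x along the slot, y across it towards the narrower slots, z up
- slot_6 (a point): centre of the mouth of slot 6 of the gauge (18 mm wide), at the level of the block's top; x along the slot, y across it towards the narrower slots, z up
- rack: fixed grey rack 190x46x46 mm; three pockets 44x20 mm, 40 mm deep, in a row along x, 60 mm apart; in each hangs a spacer, cap on the rack's top, thickness along y. A red dot marks the end at -x, nearer the robot. Origin: centre of the underside; z up
- rack_marked (a point): centre of the mouth of the pocket at the red dot (rack's top level): here hangs the spacer to be sized
- rack_spare_1 (a point): centre of the mouth of the middle pocket of the rack, where another spacer hangs that stays there
- rack_spare_2 (a point): centre of the mouth of the far end pocket of the rack, where another spacer hangs that stays there
- caliper: steel caliper 77 x 244 x 6 mm lying on the worktop, a bystander; origin at its underside
- dust_cap: black round dust cap 37 mm, 14 mm high, a bystander; origin at its underside
- gear: small pale gear 33 mm, 16 mm high, a bystander; origin at its underside
- case: clear sample case 78 x 76 x 14 mm, a bystander; origin at its underside
- bushing: tan bushing 32 mm, 24 mm high, a bystander; origin at its underside
- vial_1: small vial 22 mm, 54 mm high, a bystander; origin at its underside
- vial_2: small vial 22 mm, 54 mm high, a bystander; origin at its underside
There are look-alikes about, which are no part of the job. Leave any brown or turquoise look-alike of the spacer_b alone.

How it is judged:
On the way, in this order (a step that is already met when the one before it is completed fails the run):
1. a spacer is lifted out of the rack (height (world z) of any of spacer_a, spacer_b, spacer_c above 0.049 m), for 0.1 s.
2. its blade has been pressed lightly on the narrowest slot (slot 1) (((x of spacer_a in the frame of slot_1 between -0.008 and 0.008 m and y of spacer_a in the frame of slot_1 between -0.004 and 0.004 m and z of spacer_a in the frame of slot_1 between -0.008 and 0.004 m and contact force between spacer_a and gauge above 0.8 N) or (x of spacer_b in the frame of slot_1 between -0.008 and 0.008 m and y of spacer_b in the frame of slot_1 between -0.004 and 0.004 m and z of spacer_b in the frame of slot_1 between -0.008 and 0.004 m and contact force between spacer_b and gauge above 0.8 N) or (x of spacer_c in the frame of slot_1 between -0.008 and 0.008 m and y of spacer_c in the frame of slot_1 between -0.004 and 0.004 m and z of spacer_c in the frame of slot_1 between -0.008 and 0.004 m and contact force between spacer_c and gauge above 0.8 N))), for 0.02 s.
3. then on the next one (slot 2) (((x of spacer_a in the frame of slot_2 between -0.008 and 0.008 m and y of spacer_a in the frame of slot_2 between -0.004 and 0.004 m and z of spacer_a in the frame of slot_2 between -0.008 and 0.004 m and contact force between spacer_a and gauge above 0.8 N) or (x of spacer_b in the frame of slot_2 between -0.008 and 0.008 m and y of spacer_b in the frame of slot_2 between -0.004 and 0.004 m and z of spacer_b in the frame of slot_2 between -0.008 and 0.004 m and contact force between spacer_b and gauge above 0.8 N) or (x of spacer_c in the frame of slot_2 between -0.008 and 0.008 m and y of spacer_c in the frame of slot_2 between -0.004 and 0.004 m and z of spacer_c in the frame of slot_2 between -0.008 and 0.004 m and contact force between spacer_c and gauge above 0.8 N))), for 0.02 s.
At the end, for the whole second after the job is handed in: The red-dot spacer is released and at rest in a slot of the gauge with its shoulder on the slot's rim (blade end 22 mm, within 2.2 mm, below the gauge's top), upright within 0.1 rad, within 8 mm of the slot's middle along it; the other two hang upright in the middle and far pockets of the rack (((x of spacer_a in the frame of gauge between -0.008 and 0.008 m and y of spacer_a in the frame of gauge between -0.075 and 0.075 m and z of spacer_a in the frame of gauge between 0.0198 and 0.0242 m and angle between each of spacer_a, spacer_b, spacer_c's own z axis and vertical below 0.1 rad and linear speed of spacer_a below 0.02 m/s and (distance between spacer_b and rack_spare_1 below 0.042 m or distance between spacer_b and rack_spare_2 below 0.042 m) and (distance between spacer_c and rack_spare_1 below 0.042 m or distance between spacer_c and rack_spare_2 below 0.042 m)) or (x of spacer_b in the frame of gauge between -0.008 and 0.008 m and y of spacer_b in the frame of gauge between -0.075 and 0.075 m and z of spacer_b in the frame of gauge between 0.0198 and 0.0242 m and angle between each of spacer_b, spacer_a, spacer_c's own z axis and vertical below 0.1 rad and linear speed of spacer_b below 0.02 m/s and (distance between spacer_a and rack_spare_1 below 0.042 m or distance between spacer_a and rack_spare_2 below 0.042 m) and (distance between spacer_c and rack_spare_1 below 0.042 m or distance between spacer_c and rack_spare_2 below 0.042 m)) or (x of spacer_c in the frame of gauge between -0.008 and 0.008 m and y of spacer_c in the frame of gauge between -0.075 and 0.075 m and z of spacer_c in the frame of gauge between 0.0198 and 0.0242 m and angle between each of spacer_c, spacer_a, spacer_b's own z axis and vertical below 0.1 rad and linear speed of spacer_c below 0.02 m/s and (distance between spacer_a and rack_spare_1 below 0.042 m or distance between spacer_a and rack_spare_2 below 0.042 m) and (distance between spacer_b and rack_spare_1 below 0.042 m or distance between spacer_b and rack_spare_2 below 0.042 m)))); the robot touches nothing.
It fails at once if a spacer pressed on the gauge with more than 40 N (contact force between any of spacer_a, spacer_b, spacer_c and gauge above 40 N).
It fails at once if a spacer sunk more than 27 mm into a slot, past its shoulder ((z of spacer_a in the frame of gauge below 0.017 m and x of spacer_a in the frame of gauge between -0.03 and 0.03 m and y of spacer_a in the frame of gauge between -0.08 and 0.08 m) or (z of spacer_b in the frame of gauge below 0.017 m and x of spacer_b in the frame of gauge between -0.03 and 0.03 m and y of spacer_b in the frame of gauge between -0.08 and 0.08 m) or (z of spacer_c in the frame of gauge below 0.017 m and x of spacer_c in the frame of gauge between -0.03 and 0.03 m and y of spacer_c in the frame of gauge between -0.08 and 0.08 m)).
It fails at once if a bystander moved by more than 20 mm (distance of any of caliper, dust_cap, gear, case, bushing, vial_1, vial_2 from where it was at the start of the episode above 0.02 m).
It also fails if it takes over 72 s, if anything falls off the work surface, if the arm or the gripper's body presses on something with over 40 N, if the wrist force passes 120 N, or if a joint passes its speed limit or range.

## Working session

There is one attempt and no reset: what is moved stays moved. The work goes in short steps, Python scripts to look and compute and a tool call to move; the robot and the scene stay as the last step left them, time stands still between calls to the robot, and variables do not carry over. Pictures are saved under pics/ and viewed, at most 10 in all, crops included, and the job is handed in when it is done.

Besides the shell and the picture viewer there is one more tool, called after ">>>" as name(argument=value, ...), one argument or row to a line, values as JSON. play_rows: Moves the arm, as the interface text tells. Its arguments: {"type":"object","properties":{"deltas":{"type":"array"},"newtons":{"type":"number"}},"required":["deltas"]}

```bash
mkdir -p pics
cat > h.py <<'E'
from workcell import *
import numpy as np, cv2
def K(n):
    c=get_calibration(n); f=210/np.tan(np.radians(c["fovy"])/2); return c,f
def ray(n,u,v):
    c,f=K(n); d=np.array([(u-c["cx"])/f,(v-c["cy"])/f]); s=d.copy()
    for _ in range(30): s=d/(1+c["k1"]*(s@s))
    R=np.array(c["rotation"]); 
    return np.array(c["xyz"]),R@np.array([s[0],s[1],1])
def onz(n,u,v,z):
    o,d=ray(n,u,v); return o+d*(z-o[2])/d[2]
def proj(n,p):
    c,f=K(n); q=np.array(c["rotation"]).T@(np.array(p)-c["xyz"]); s=q[:2]/q[2]; s=s*(1+c["k1"]*(s@s))
    return f*s+[c["cx"],c["cy"]]
E
python3 - <<'E'
from h import *
for n in("top","side"):
    im=grab_frame(n); cv2.imwrite(f"pics/{n}0.png",im[:,:,::-1]); print(n,get_calibration(n))
print(observe())
E
```

```text
top {'fovy': 50.88503979225537, 'cx': 278.03606345764547, 'cy': 208.53385120695032, 'k1': -0.006337219503151129, 'xyz': array([0.40526381, 0.30986918, 1.05323541]), 'rotation': array([-3.00141053e+00,  2.19213158e-03, -1.59605747e+00])}
side {'fovy': 54.94057224245138, 'cx': 275.8017036713786, 'cy': 211.27285359668335, 'k1': -0.07313032000333403, 'xyz': array([-0.02086456, -0.35012332,  0.49851245]), 'rotation': array([-2.03135661, -0.01259761, -0.71322438])}
{'clock': 0.1, 'qpos': array([-1.21916682,  0.52193106, -0.03632525,  1.5999665 ,  0.02118237,
        1.02108986, -0.11279676]), 'qd': array([ 0.00079305, -0.00245472,  0.00137705, -0.00291302, -0.00096641,
       -0.00045258, -0.0006799 ]), 'joint_efforts': array([ 2.67763695e-03, -9.28489137e+01,  1.98350519e+00, -3.70534623e+01,
        1.81854033e-02,  5.32583203e-03, -3.33026364e-06]), 'position': array([0.25579594, 0.56991984, 0.2307923 ]), 'tool_rot': array([-3.14058372e+00,  5.69731014e-05,  2.71974461e+00]), 'force': array([0.13311839, 0.82127185, 0.2570428 ]), 'moment': array([-0.02445459,  0.00078966,  0.03950467]), 'finger_force': 0.0, 'grip_width': 0.08537425645342865}
```

View pics/top0.png

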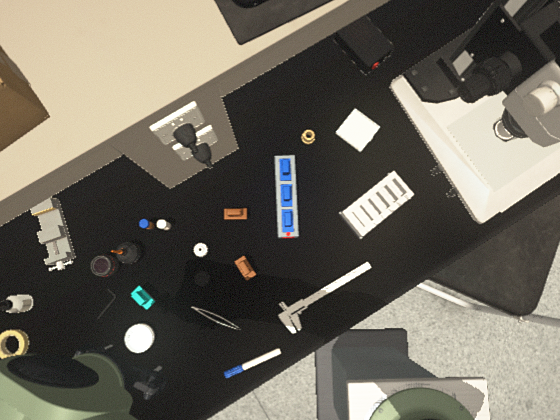

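View pics/side0.png

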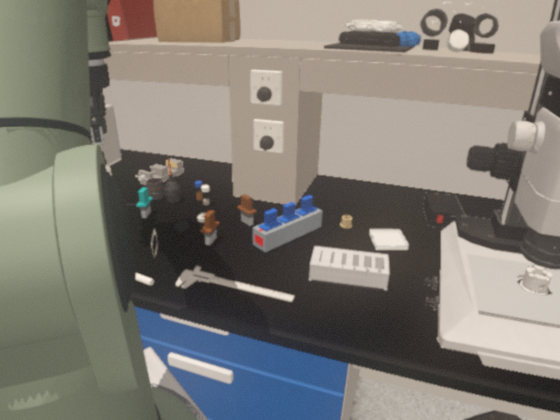

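Candidates in the top view are the blue spacers at (286,168), (287,193) and (288,221). The browns at (235,213) and (245,268), the turquoise at (142,297) and the blue vial at (144,223) are look-alikes. The red dot is at (288,235), so I choose the spacer at (288,221) and check it in a close crop with measurements.

```bash
python3 - <<'E'
from h import *
from scipy.spatial.transform import Rotation as Ro
s=open('h.py').read().replace('np.array(c["rotation"])','RR(c)')
s+="\nfrom scipy.spatial.transform import Rotation as Ro\ndef RR(c): return Ro.from_euler('xyz',c['rotation']).as_matrix()\n"
open('h.py','w').write(s)
E
cat > m.py <<'E'
from h import *
t=cv2.imread("pics/top0.png"); s=cv2.imread("pics/side0.png")
a=cv2.resize(t[145:245,260:420],None,fx=4.9,fy=3*1.633,interpolation=cv2.INTER_CUBIC)
cv2.imwrite("pics/crop1.png",a)
def comps(im,n,m,amin):
    k,l,st,c=cv2.connectedComponentsWithStats(m.astype(np.uint8))
    return [(i,st[i,4],c[i],l==i) for i in range(1,k) if st[i,4]>=amin]
for n,im in(("top",t),("side",s)):
    h=cv2.cvtColor(im,cv2.COLOR_BGR2HSV).astype(int)
    blue=(h[...,0]>100)&(h[...,0]<125)&(h[...,1]>130)&(h[...,2]>60)
    red=((h[...,0]<6)|(h[...,0]>174))&(h[...,1]>150)&(h[...,2]>100)
    for nm,m in(("blue",blue),("red",red)):
        for i,A,c,mm in comps(im,n,m,6):
            if A<1500: print(n,nm,A,c.round(1), onz(n,*c,0.06).round(4))
# gauge outline in top
g=cv2.cvtColor(t,cv2.COLOR_BGR2GRAY); roi=np.zeros_like(g); roi[160:248,330:425]=1
m=(g>130)&(roi>0)
for i,A,c,mm in comps(t,"top",m,200):
    cs,_=cv2.findContours(mm.astype(np.uint8),cv2.RETR_CCOMP,cv2.CHAIN_APPROX_NONE)
    for q in cs:
        r=cv2.minAreaRect(q); b=cv2.boxPoints(r); 
        if cv2.contourArea(q)>8: print("g",A,np.round(r[0],1),np.round(r[1],1),round(r[2],1),onz("top",*r[0],.044).round(4),[onz("top",*p,.044)[:2].round(4) for p in b])
E
python3 m.py
```

```text
top blue 219 [284.6 169.4] [0.636  0.2911 0.06  ]
top blue 232 [285.9 194.7] [0.5768 0.2897 0.06  ]
top blue 234 [287.1 220.5] [0.5176 0.2888 0.06  ]
top blue 79 [143.5 223.2] [0.5197 0.6139 0.06  ]
top blue 135 [233.  370.8] [0.1935 0.4148 0.06  ]
top red 22 [375.   64.6] [0.8857 0.0686 0.06  ]
top red 11 [287.9 233.4] [0.4883 0.2877 0.06  ]
top red 12 [287.8 237.1] [0.48   0.2883 0.06  ]
side blue 23 [197.6 182.8] [0.5089 0.5931 0.06  ]
side blue 47 [306.2 198.1] [0.6742 0.3229 0.06  ]
side blue 411 [277.1 217. ] [0.5442 0.2898 0.06  ]
side blue 101 [305.9 209.5] [0.6257 0.2751 0.06  ]
side blue 8 [153.2 342.1] [0.1353 0.0999 0.06  ]
side blue 12 [162.3 344.7] [0.1434 0.0867 0.06  ]
side blue 7 [202.1 355.9] [0.1773 0.0309 0.06  ]
side red 26 [439.7 218.8] [0.8399 0.0329 0.06  ]
side red 47 [258.7 240.1] [0.4428 0.2332 0.06  ]
g 2248 [376.6 203.3] [34.1 70.5] 50.8 [0.5541 0.0804 0.044 ] [array([0.5351, 0.1693]), array([0.6369, 0.037 ]), array([ 0.5731, -0.0091]), array([0.4731, 0.1228])]
```

View pics/crop1.png

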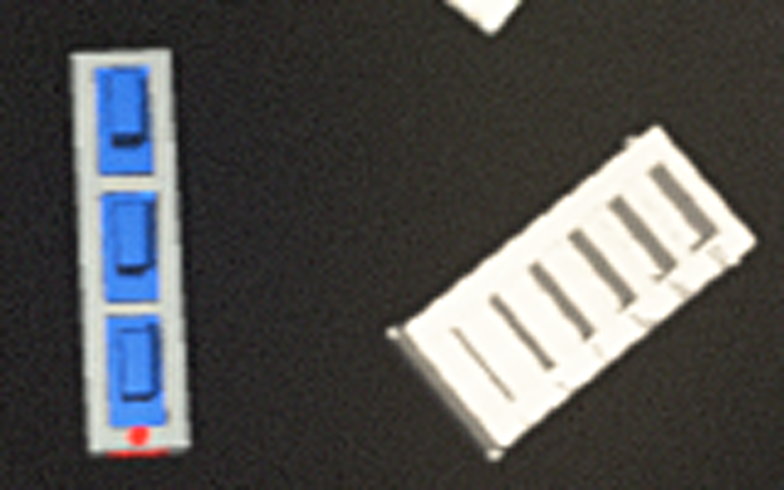

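Confirmed: the chosen spacer is at crop (138,370), next to the red dot at (140,435). The narrowest slot of the gauge is at its left end, crop (483,365), and the slots widen to the upper right. Next is a finer measurement of rack and slots in both views.

```bash
cat > m2.py <<'E'
from h import *
from scipy.spatial.transform import Rotation as Ro
def avg(n,k=4): return np.mean([grab_frame(n).astype(float) for _ in range(k)],0)
def slots(n,im,roi,F=6):
    u0,u1,v0,v1=roi; g=im[v0:v1,u0:u1].mean(2).astype(np.float32)
    G=cv2.resize(g,None,fx=F,fy=F,interpolation=cv2.INTER_CUBIC)
    hi=np.percentile(G,97); 
    m=(G>0.8*hi).astype(np.uint8)
    cs,hh=cv2.findContours(m,cv2.RETR_CCOMP,cv2.CHAIN_APPROX_NONE)
    out=[]
    for q,h in zip(cs,hh[0]):
        if h[3]<0 or cv2.contourArea(q)<60: continue
        P=np.array([onz(n,(x+.5)/F-.5+u0,(y+.5)/F-.5+v0,.044)[:2] for x,y in q[:,0]])
        r=cv2.minAreaRect((P*1e4).astype(np.float32)); out.append((np.array(r[0])/1e4,np.array(r[1])/10,r[2]))
    return sorted(out,key=lambda o:o[0][0])
if __name__=="__main__":
    for n,roi in(("top",(335,420,165,242)),("side",(300,395,240,292))):
        im=avg(n); np.save(f"{n}.npy",im)
        S=slots(n,im,roi)
        for o in S: print(n,o[0].round(4),o[1].round(1),round(o[2],1))
    im=np.load("top.npy")
    h=cv2.cvtColor(im.astype(np.uint8),cv2.COLOR_RGB2HSV).astype(int)
    m=((h[...,0]>100)&(h[...,0]<125)&(h[...,1]>130)&(h[...,2]>60))
    u0,u1,v0,v1=268,305,150,240
    b=im[v0:v1,u0:u1,2]-im[v0:v1,u0:u1,0]; B=cv2.resize(b.astype(np.float32),None,fx=6,fy=6,interpolation=cv2.INTER_CUBIC)
    cs,_=cv2.findContours((B>60).astype(np.uint8),cv2.RETR_EXTERNAL,cv2.CHAIN_APPROX_NONE)
    for q in cs:
        if cv2.contourArea(q)<2000: continue
        P=np.array([onz("top",(x+.5)/6-.5+u0,(y+.5)/6-.5+v0,.052)[:2] for x,y in q[:,0]])
        r=cv2.minAreaRect((P*1e4).astype(np.float32)); print("cap",(np.array(r[0])/1e4).round(4),(np.array(r[1])/10).round(1),round(r[2],1), P.min(0).round(4),P.max(0).round(4))
    print(onz("top",288.4,234,.046))
E
python3 m2.py
```

```text
top [0.519  0.1251] [43.   3.9] 37.2
top [0.5335 0.106 ] [44.7  6.6] 36.9
top [0.5481 0.0864] [44.7  8.6] 36.3
top [0.5636 0.0662] [45.2 11.4] 33.2
top [0.5771 0.0482] [45.  15.2] 36.9
top [0.5918 0.0289] [44.5 17.9] 36.5
side [0.5091 0.1156] [9.  2.1] 43.5
side [0.532 0.103] [35.7  4.4] 35.8
side [0.5474 0.0843] [37.5  6.3] 36.6
side [0.5623 0.0654] [38.7 10.3] 37.5
side [0.5771 0.0463] [38.9 13.6] 38.1
side [0.5912 0.0265] [39.  15.9] 36.7
cap [0.5191 0.2885] [53.  26.8] 1.2 [0.4928 0.2747] [0.5457 0.302 ]
cap [0.578  0.2895] [52.9 27.1] 0.5 [0.5515 0.2758] [0.6045 0.303 ]
cap [0.6388 0.2904] [52.8 26.5] 0.8 [0.6123 0.2769] [0.6653 0.3039]
[0.48802951 0.28628936 0.046     ]
```

```bash
cat > d.py <<'E'
import sys
from h import *
def delta(x,y,z,yaw,tilt=True):
    s=observe(); R0=Ro.from_euler('xyz',s['tool_rot']); R1=Ro.from_euler('xyz',[np.pi,0,yaw])
    t=R0.inv().apply(np.array([x,y,z])-s['position'])/0.5; r=(R0.inv()*R1).as_rotvec()/np.radians(120)
    print("delta",np.r_[t,r].round(4),"deg/8.59:",np.degrees(np.linalg.norm(r*np.radians(120)))/8.59); print({k:np.round(s[k],4) for k in("clock","position","tool_rot","force","grip_width","finger_force")})
if __name__=="__main__": delta(*map(float,sys.argv[1:5]))
E
python3 d.py .519 .2885 .15 3.158
```

```text
delta [-0.7108 -0.2985  0.1626 -0.     -0.     -0.2092] deg/8.59: 2.9227655824889216
{'clock': np.float64(0.5), 'position': array([0.2559, 0.5702, 0.2313]), 'tool_rot': array([-3.1415,  0.    ,  2.7198]), 'force': array([-0.3032,  0.214 ,  0.2398]), 'grip_width': np.float64(0.0856), 'finger_force': np.float64(0.0)}
```

>>> play_rows(
  deltas=[
    [-0.0888,-0.0374,0,0,0,-0.052,0],
    [-0.1777,-0.0746,0.0,0,0,-0.104,0],
    [-0.2665,-0.112,0.03,0,0,-0.156,0],
    [-0.3554,-0.149,0.06,0,0,-0.2092,0],
    [-0.4442,-0.1866,0.09,0,0,-0.2092,0],
    [-0.533,-0.224,0.12,0,0,-0.2092,0],
    [-0.622,-0.261,0.14,0,0,-0.2092,0],
    [-0.7108,-0.2985,0.1626,0,0,-0.2092,0],
    [-0.7108,-0.2985,0.1626,0,0,-0.2092,0],
    [-0.7108,-0.2985,0.1626,0,0,-0.2092,0],
  ],
)

```text
clock: 1.5
position: [0.5196, 0.2874, 0.1496]
tool_rot: [-3.141, -0.0, -3.128]
force: [0.4, 0.4, 0.1]
grip_width: 0.0853
finger_force: 0.0
```

```bash
python3 d.py .519 .2885 .0565 3.158
```

```text
delta [ 0.0011  0.0024  0.1863 -0.0002 -0.0002 -0.0012] deg/8.59: 0.0176028308176857
{'clock': np.float64(1.5), 'position': array([0.5196, 0.2874, 0.1496]), 'tool_rot': array([-3.1412e+00, -5.0000e-04, -3.1278e+00]), 'force': array([0.3756, 0.3665, 0.1335]), 'grip_width': np.float64(0.0853), 'finger_force': np.float64(0.0)}
```

>>> play_rows(
  deltas=[
    [0,0.0,0.06,0,0,0,0.3],
    [0,0.0,0.12,0,0,0,0.5],
    [0,0.0,0.16,0,0,0,0.5],
    [0,0.0,0.1863,0,0,0,0.5],
    [0,0.0,0.1863,0,0,0,0.5],
    [0,0.0,0.1863,0,0,0,0.5],
  ],
)

```text
clock: 2.1
position: [0.519, 0.2893, 0.0576]
tool_rot: [3.141, 0.0, -3.125]
force: [0.9, -0.6, 0.4]
grip_width: 0.0426
finger_force: 0.0
```

```bash
python3 d.py .519 .2885 .0565 3.158
```

```text
delta [ 0.0001 -0.0015  0.0022  0.0002  0.0002  0.0003] deg/8.59: 0.0063141346320678155
{'clock': np.float64(2.1), 'position': array([0.519 , 0.2893, 0.0576]), 'tool_rot': array([ 3.1411e+00,  5.0000e-04, -3.1245e+00]), 'force': array([ 0.9094, -0.5854,  0.3879]), 'grip_width': np.float64(0.0426), 'finger_force': np.float64(0.0)}
```

>>> play_rows(
  deltas=[
    [0,0,0,0,0,0,0.9],
    [0,0,0,0,0,0,1],
    [0,0,0,0,0,0,1],
    [0,0,0,0,0,0,1],
    [0,0,0,0,0,0,1],
    [0,0,0,0,0,0,1],
  ],
  newtons=60,
)

```text
clock: 2.7
position: [0.5195, 0.2889, 0.058]
tool_rot: [3.141, 0.001, -3.125]
force: [-2.4, 0.1, 7.8]
grip_width: 0.0128
finger_force: 58.6
```

>>> play_rows(
  deltas=[
    [0,0,-0.03,0,0,0,1],
    [0,0,-0.08,0,0,0,1],
    [0,0,-0.14,0,0,0,1],
    [0,0,-0.2,0,0,0,1],
    [0,0,-0.24,0,0,0,1],
    [0,0,-0.24,0,0,0,1],
    [0,0,-0.24,0,0,0,1],
  ],
)

```text
clock: 3.4
position: [0.5191, 0.2885, 0.1776]
tool_rot: [3.141, 0.001, -3.125]
force: [0.0, -0.5, -1.1]
grip_width: 0.0126
finger_force: 58.7
```

```bash
python3 - <<'E'
from h import *
im=grab_frame("side"); s=observe(); print(s['position'],s['force'])
u,v=proj("side",s['position']-[0,0,.04]).astype(int); print(u,v)
c=im[max(0,v-60):v+60,max(0,u-80):u+80]; cv2.imwrite("pics/held.png",cv2.resize(c,None,fx=4.5,fy=4.5,interpolation=cv2.INTER_CUBIC)[:,:,::-1])
E
python3 d.py .519 .1251 .170 3.7896
```

```text
[0.51877858 0.28831117 0.1768233 ] [-0.0309992   0.25928985 -1.78837269]
269 190
delta [ 4.900e-03 -3.264e-01  1.370e-02 -1.000e-04 -1.000e-04 -3.016e-01] deg/8.59: 4.213500170926375
{'clock': np.float64(3.45), 'position': array([0.5188, 0.2883, 0.1768]), 'tool_rot': array([-3.1414e+00, -2.0000e-04, -3.1253e+00]), 'force': array([-0.031 ,  0.2593, -1.7884]), 'grip_width': np.float64(0.0128), 'finger_force': np.float64(58.7277)}
```

View pics/held.png

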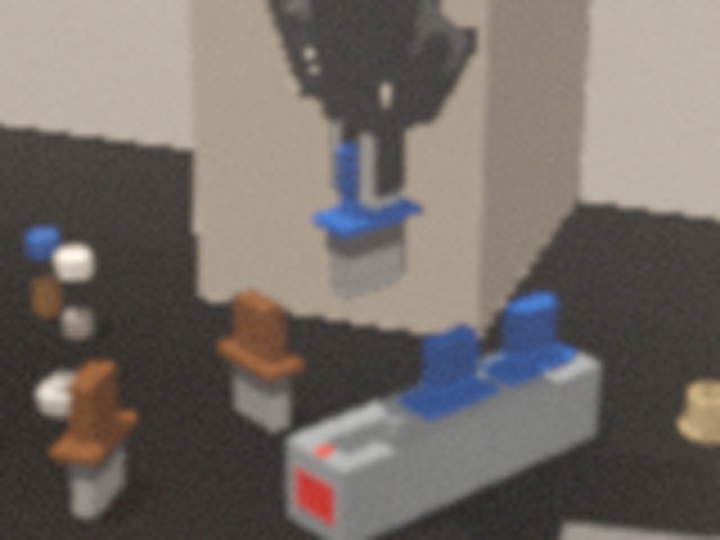

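The side view shows the spacer held upright at crop (370,220), with the marked pocket empty and the other two still hanging in the rack. Moving above slot 1.

>>> play_rows(
  deltas=[
    [0.001,-0.06,0.003,0,0,-0.06,1],
    [0.002,-0.12,0.006,0,0,-0.12,1],
    [0.003,-0.18,0.01,0,0,-0.18,1],
    [0.004,-0.24,0.0137,0,0,-0.24,1],
    [0.0049,-0.29,0.04,0,0,-0.3016,1],
    [0.0049,-0.3264,0.08,0,0,-0.3016,1],
    [0.0049,-0.3264,0.12,0,0,-0.3016,1],
    [0.0049,-0.3264,0.14,0,0,-0.3016,1],
    [0.0049,-0.3264,0.14,0,0,-0.3016,1],
  ],
)

```text
clock: 4.35
position: [0.5183, 0.1255, 0.1054]
tool_rot: [3.14, -0.003, -2.493]
force: [-0.7, 1.1, -0.7]
grip_width: 0.013
finger_force: 58.8
```

```bash
python3 - <<'E'
from h import *
a=grab_frame("side"); cv2.imwrite("pics/s1.png",cv2.resize(a[190:300,280:420],None,fx=5,fy=5,interpolation=cv2.INTER_CUBIC)[:,:,::-1])
E
python3 d.py .519 .1251 .095 3.7896
```

```text
delta [ 0.0004 -0.0014  0.0228  0.0004 -0.0006  0.0004] deg/8.59: 0.011489103253951322
{'clock': np.float64(4.4), 'position': array([0.5188, 0.1258, 0.1064]), 'tool_rot': array([ 3.1408e+00, -1.3000e-03, -2.4928e+00]), 'force': array([ 0.3084, -0.0306, -1.2278]), 'grip_width': np.float64(0.0129), 'finger_force': np.float64(58.7696)}
```

View pics/s1.png

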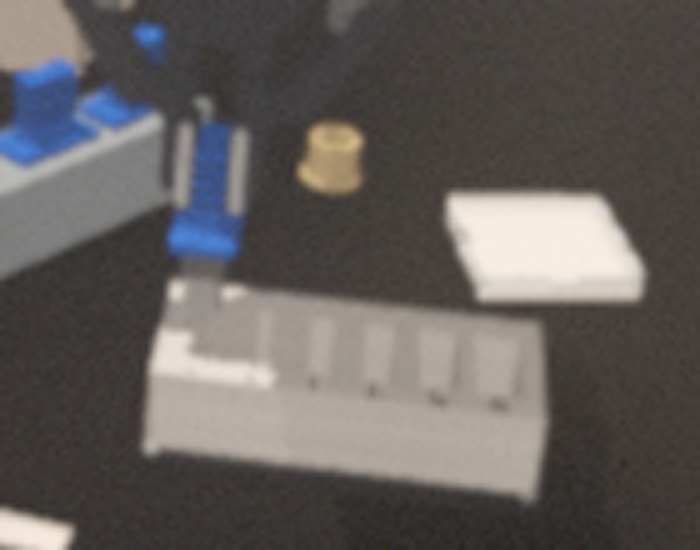

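The side view shows the blade about 15 mm above slot 1, crop (205,340), and lined up with it. Lowering gently.

>>> play_rows(
  deltas=[
    [0.0004,-0.001,0.012,0.0004,-0.0006,0.0004,1],
    [0.0004,-0.001,0.02,0.0004,-0.0006,0.0004,1],
    [0.0004,-0.001,0.024,0.0004,-0.0006,0.0004,1],
    [0.0004,-0.001,0.026,0.0004,-0.0006,0.0004,1],
    [0.0004,-0.001,0.026,0.0004,-0.0006,0.0004,1],
    [0.0004,-0.001,0.026,0.0004,-0.0006,0.0004,1],
  ],
)

```text
clock: 5.0
position: [0.5195, 0.1248, 0.094]
tool_rot: [-3.141, 0.001, -2.494]
force: [1.0, -0.3, -1.4]
grip_width: 0.0128
finger_force: 58.8
```

>>> play_rows(
  deltas=[
    [0,0,0.001,0,0,0,1],
    [0,0,0.002,0,0,0,1],
    [0,0,0.003,0,0,0,1],
    [0,0,0.003,0,0,0,1],
  ],
)

```text
clock: 5.4
position: [0.5194, 0.1248, 0.0923]
tool_rot: [-3.141, 0.001, -2.494]
force: [-0.4, 0.1, -1.4]
grip_width: 0.013
finger_force: 58.8
```

>>> play_rows(
  deltas=[
    [0,0,0.001,0,0,0,1],
    [0,0,0.002,0,0,0,1],
    [0,0,0.002,0,0,0,1],
  ],
)

```text
clock: 5.7
position: [0.5195, 0.1248, 0.0919]
tool_rot: [-3.14, 0.002, -2.495]
force: [-3.4, -1.1, 12.3]
grip_width: 0.0128
finger_force: 60.8
```

Contact on slot 1 at about 12 N. On to slot 2.

>>> play_rows(
  deltas=[
    [0,0,-0.012,0,0,0,1],
    [0,-0.016,-0.012,0,0,0,1],
    [0,-0.034,-0.012,0,0,0,1],
    [0,-0.048,-0.012,0,0,0,1],
    [0,-0.048,-0.012,0,0,0,1],
    [0,-0.048,-0.007,0,0,0,1],
    [0,-0.048,-0.004,0,0,0,1],
    [0,-0.048,-0.002,0,0,0,1],
    [0,-0.048,-0.001,0,0,0,1],
    [0,-0.048,0,0,0,0,1],
  ],
)

```text
clock: 6.7
position: [0.5338, 0.1059, 0.0919]
tool_rot: [-3.141, 0.001, -2.494]
force: [-5.9, -1.4, 21.0]
grip_width: 0.013
finger_force: 62.0
```

>>> play_rows(
  deltas=[
    [0,0,0,0,0,0,1],
  ],
)

```text
clock: 6.8
position: [0.5337, 0.1059, 0.0919]
tool_rot: [-3.141, 0.001, -2.494]
force: [-4.6, -0.6, 12.4]
grip_width: 0.0135
finger_force: 60.9
```

>>> play_rows(
  deltas=[
    [0,0,-0.012,0,0,0,1],
    [0,-0.016,-0.012,0,0,0,1],
    [0,-0.034,-0.012,0,0,0,1],
    [0,-0.048,-0.012,0,0,0,1],
    [0,-0.048,-0.012,0,0,0,1],
    [0,-0.048,-0.007,0,0,0,1],
    [0,-0.048,-0.004,0,0,0,1],
    [0,-0.048,-0.002,0,0,0,1],
    [0,-0.048,-0.001,0,0,0,1],
    [0,-0.048,0,0,0,0,1],
  ],
)

```text
clock: 7.8
position: [0.5483, 0.0868, 0.0919]
tool_rot: [-3.141, 0.001, -2.494]
force: [-5.3, -0.7, 19.2]
grip_width: 0.0133
finger_force: 61.7
```

```bash
python3 - <<'E'
from h import *
a=np.mean([grab_frame("side").astype(float) for _ in range(4)],0).astype(np.uint8); cv2.imwrite("pics/s3.png",cv2.resize(a[190:300,280:420],None,fx=5,fy=5,interpolation=cv2.INTER_CUBIC)[:,:,::-1])
E
python3 d.py .548 .0868 .0919 3.7896
```

```text
delta [ 0.0004  0.0004  0.0001 -0.0005  0.0007 -0.0003] deg/8.59: 0.012114705805146241
{'clock': np.float64(8.0), 'position': array([0.5483, 0.0867, 0.0919]), 'tool_rot': array([-3.1406e+00,  1.4000e-03, -2.4942e+00]), 'force': array([-3.8125, -0.0558, 10.1357]), 'grip_width': np.float64(0.0129), 'finger_force': np.float64(60.6637)}
```

View pics/s3.png

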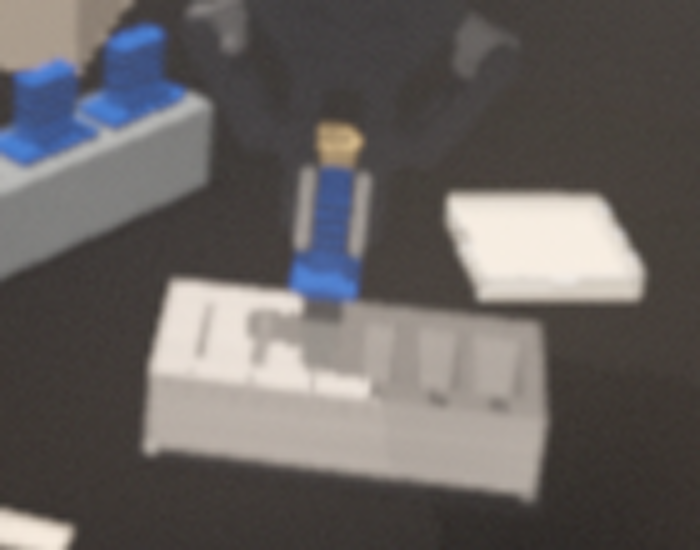

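The view shows the blade standing on slot 3 at crop (325,345), refused. The shoulder is about 42 px against the 26 mm cap at 66 px, so the blade isn't the 8 mm one. On to slot 4.

>>> play_rows(
  deltas=[
    [0,0,-0.012,0,0,0,1],
    [0.0002,-0.016,-0.012,0,0,0,1],
    [0.0004,-0.034,-0.012,0,0,0,1],
    [0.0004,-0.0478,-0.012,0,0,0,1],
    [0.0004,-0.0478,-0.012,0,0,0,1],
    [0.0004,-0.0478,-0.007,0,0,0,1],
    [0.0004,-0.0478,-0.004,0,0,0,1],
    [0.0004,-0.0478,-0.002,0,0,0,1],
    [0.0004,-0.0478,-0.001,0,0,0,1],
    [0.0004,-0.0478,0,0,0,0,1],
  ],
)

```text
clock: 9.0
position: [0.5626, 0.0676, 0.0918]
tool_rot: [-3.141, 0.001, -2.494]
force: [-4.2, -0.8, 14.4]
grip_width: 0.0132
finger_force: 61.2
```

```bash
python3 d.py .5624 .0677 .0919 3.7896
```

```text
delta [ 0.0001  0.0004 -0.0002 -0.0004  0.0007 -0.0003] deg/8.59: 0.011783171559030598
{'clock': np.float64(9.0), 'position': array([0.5626, 0.0676, 0.0918]), 'tool_rot': array([-3.1407e+00,  1.4000e-03, -2.4942e+00]), 'force': array([-4.197 , -0.799 , 14.3592]), 'grip_width': np.float64(0.0132), 'finger_force': np.float64(61.1565)}
```

>>> play_rows(
  deltas=[
    [0,0.0004,0,0,0,0,1],
    [0,0.0008,0,0,0,0,1],
    [0,0.0012,0,0,0,0,1],
    [0,0.0012,0,0,0,0,1],
  ],
)

```text
clock: 9.4
position: [0.5624, 0.0677, 0.0919]
tool_rot: [-3.14, 0.002, -2.494]
force: [-0.9, -1.6, 8.4]
grip_width: 0.0133
finger_force: 60.0
```

>>> play_rows(
  deltas=[
    [0,0.0004,0,0,0,0,1],
    [0,0.0008,0,0,0,0,1],
    [0,0.0012,0,0,0,0,1],
    [0,0.0012,0,0,0,0,1],
  ],
)

```text
clock: 9.8
position: [0.5623, 0.0678, 0.0919]
tool_rot: [-3.14, 0.002, -2.495]
force: [-0.8, -3.3, 7.7]
grip_width: 0.0126
finger_force: 59.9
```

>>> play_rows(
  deltas=[
    [0,-0.0008,0,0,0,0,1],
    [0,-0.0016,0,0,0,0,1],
    [0,-0.0024,0,0,0,0,1],
    [0,-0.0024,0,0,0,0,1],
  ],
)

```text
clock: 10.2
position: [0.5625, 0.0676, 0.0919]
tool_rot: [-3.141, 0.001, -2.494]
force: [-3.7, -0.2, 9.3]
grip_width: 0.0128
finger_force: 60.3
```

>>> play_rows(
  deltas=[
    [0,-0.0004,0,0,0,0,1],
    [0,-0.0008,0,0,0,0,1],
    [0,-0.0012,0,0,0,0,1],
    [0,-0.0012,0,0,0,0,1],
  ],
)

```text
clock: 10.6
position: [0.5626, 0.0674, 0.0919]
tool_rot: [-3.141, 0.001, -2.494]
force: [-4.7, 1.0, 9.3]
grip_width: 0.0128
finger_force: 60.3
```

>>> play_rows(
  deltas=[
    [0,-0.0004,0,0,0,0,1],
    [0,-0.0008,0,0,0,0,1],
    [0,-0.0012,0,0,0,0,1],
    [0,-0.0012,0,0,0,0,1],
  ],
)

```text
clock: 11.0
position: [0.5628, 0.0673, 0.0918]
tool_rot: [3.141, 0.001, -2.494]
force: [-5.5, 3.5, 10.9]
grip_width: 0.0125
finger_force: 60.4
```

Slot 4 refuses too, but friction held the blade, so the slide search says little. I'll lift and measure blade against cap width, since the side camera looks almost along the width.

>>> play_rows(
  deltas=[
    [0,0,-0.02,0,0,0,1],
    [0,0.0016,-0.06,0,0,0,1],
    [0,0.0016,-0.12,0,0,0,1],
    [0,0.0016,-0.12,0,0,0,1],
    [0,0.0016,-0.12,0,0,0,1],
  ],
)

```text
clock: 11.5
position: [0.5631, 0.0669, 0.1522]
tool_rot: [-3.14, 0.003, -2.495]
force: [-0.3, -0.6, -1.9]
grip_width: 0.0132
finger_force: 59.0
```

```bash
python3 - <<'E'
from h import *
a=np.mean([grab_frame("side").astype(float) for _ in range(4)],0); np.save("lift.npy",a)
p=observe()['position']; print(p)
for dz in(-.005,-.011,-.0475): print(proj("side",p+[0,0,dz]).round(1))
u,v=proj("side",p+[0,0,-.02]).astype(int)
c=a[v-35:v+35,u-45:u+45].astype(np.uint8); print(u,v)
cv2.imwrite("pics/lift.png",cv2.resize(c,None,fx=8,fy=8,interpolation=cv2.INTER_CUBIC)[:,:,::-1])
E
python3 d.py .5624 .0677 .100 3.7896
```

```text
[0.56233909 0.06689909 0.15070761]
[360.1 215.5]
[359.8 218.2]
[357.8 234.5]
359 222
delta [-1.000e-03  1.200e-03  1.014e-01 -1.000e-04  1.000e-04 -4.000e-04] deg/8.59: 0.00577154486268382
{'clock': np.float64(11.7), 'position': array([0.5623, 0.0669, 0.1507]), 'tool_rot': array([-3.1413e+00,  2.0000e-04, -2.4944e+00]), 'force': array([ 0.0861, -0.1555, -2.1675]), 'grip_width': np.float64(0.0126), 'finger_force': np.float64(58.9645)}
```

View pics/lift.png

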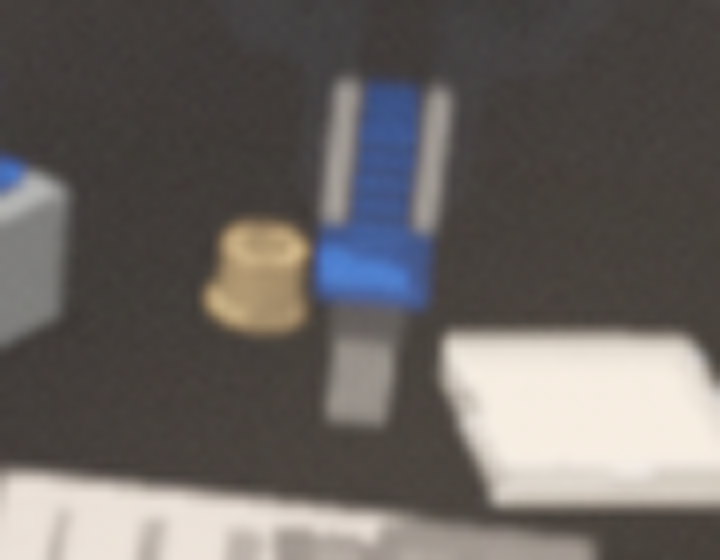

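The crop shows the blade about 64 px wide at (360,380) against the 26 mm cap at 113 px. That makes it about 14.5 mm, so a 14 mm blade, and slot 5 is the right one. Next I'll check how the side camera's lateral offset compares between blade and slot.

```bash
cat > lat.py <<'E'
from h import *
from m2 import slots
a=np.load("lift.npy"); p=np.array([.5627,.0669,.1512])
X=np.array([.7973,.6036,0]); Y=np.array([-.6036,.7973,0])
# image patch -> lateral coord: intersect ray with near plane X.(q-p)=-0.019
def lat(u,v,dx):
    o,d=ray("side",u,v); t=((p-X*dx-o)@X)/(d@X); q=o+d*t-p; return q@Y*1e3,q[2]*1e3
g=a.mean(2); b=a[...,2]-a[...,0]
def edges(row,lo,hi,im,thr):
    r=im[row,lo:hi]; k=np.where(r>thr)[0]; k0,k1=k[0],k[-1]
    e0=k0-1+(thr-r[k0-1])/(r[k0]-r[k0-1]); e1=k1+(r[k1]-thr)/(r[k1]-r[k1+1]); return e0+lo,e1+lo
for row in range(231,240):
    lo,hi=350,367; bg=min(g[row,351],g[row,366]); thr=(bg+g[row,358])/2
    try: e=edges(row,lo,hi,g,thr); l=[lat(x,row,.019) for x in e]; print(row,np.round(e,2),np.round(l[0]+l[1],1),"centre",round((l[0][0]+l[1][0])/2,2))
    except Exception as ex: print(row,ex)
for row in range(198,214,3):
    e=edges(row,350,372,b,25); l=[lat(x,row,.015) for x in e]; print("grip",row,np.round(l[0]+l[1],1),round((l[0][0]+l[1][0])/2,2))
E
python3 lat.py
```

```text
231 [355.11 362.75] [  6.7 -30.6  -7.7 -28.8] centre -0.53
232 [354.97 362.8 ] [  6.7 -32.9  -8.1 -31. ] centre -0.67
233 [354.82 362.75] [  6.8 -35.1  -8.2 -33.2] centre -0.71
234 [354.71 362.66] [  6.8 -37.3  -8.3 -35.4] centre -0.75
235 [354.53 362.5 ] [  6.9 -39.6  -8.2 -37.6] centre -0.66
236 [354.41 362.29] [  6.9 -41.8  -8.1 -39.9] centre -0.57
237 [354.29 362.07] [  6.9 -44.   -7.9 -42.1] centre -0.47
238 [354.29 362.02] [  6.7 -46.3  -8.  -44.3] centre -0.66
239 [354.45 361.9 ] [  6.2 -48.5  -8.  -46.6] centre -0.93
grip 198 [ 6.  37.7 -6.1 39. ] -0.02
grip 201 [ 6.4 31.5 -6.8 32.9] -0.23
grip 204 [ 6.4 25.3 -7.3 26.8] -0.45
grip 207 [ 6.1 19.  -7.6 20.6] -0.74
grip 210 [ 6.5 12.7 -7.4 14.3] -0.43
grip 213 [ 6.3  6.4 -7.3  7.9] -0.51
```

>>> play_rows(
  deltas=[
    [0,-0.02,0,0,0,0,1],
    [0,-0.0488,0.02,0,0,0,1],
    [0,-0.0488,0.07,0,0,0,1],
    [0,-0.0488,0.1,0,0,0,1],
    [0,-0.0488,0.112,0,0,0,1],
    [0,-0.0488,0.115,0,0,0,1],
    [0,-0.0488,0.117,0,0,0,1],
    [0,-0.0488,0.118,0,0,0,1],
    [0,-0.0488,0.119,0,0,0,1],
    [0,-0.0488,0.12,0,0,0,1],
  ],
)

```text
clock: 12.7
position: [0.5778, 0.0475, 0.0919]
tool_rot: [-3.14, 0.002, -2.494]
force: [-0.5, 0.5, -1.8]
grip_width: 0.0132
finger_force: 59.0
```

>>> play_rows(
  deltas=[
    [0,0,0,0,0,0,1],
    [0,0,0.0004,0,0,0,1],
  ],
)

```text
clock: 12.9
position: [0.5776, 0.0475, 0.0914]
tool_rot: [-3.141, 0.001, -2.494]
force: [0.6, 0.1, -1.5]
grip_width: 0.0129
finger_force: 59.0
```

>>> play_rows(
  deltas=[
    [0,0,0.001,0,0,0,1],
    [0,0,0.002,0,0,0,1],
    [0,0,0.003,0,0,0,1],
    [0,0,0.003,0,0,0,1],
  ],
)

```text
clock: 13.3
position: [0.5775, 0.0475, 0.0896]
tool_rot: [-3.141, 0.001, -2.494]
force: [-0.2, 0.1, -1.0]
grip_width: 0.0128
finger_force: 59.0
```

The blade is going into slot 5 freely. I'll lower towards shoulder contact, expected at TCP z of about 0.070.

>>> play_rows(
  deltas=[
    [0,0,0.005,0,0,0,1],
    [0,0,0.01,0,0,0,1],
    [0,0,0.015,0,0,0,1],
    [0,0,0.02,0,0,0,1],
    [0,0,0.025,0,0,0,1],
    [0,0,0.03,0,0,0,1],
    [0,0,0.034,0,0,0,1],
    [0,0,0.034,0,0,0,1],
  ],
)

```text
clock: 14.1
position: [0.5774, 0.0475, 0.0724]
tool_rot: [-3.141, 0.001, -2.494]
force: [-0.2, -0.4, -2.0]
grip_width: 0.013
finger_force: 59.0
```

>>> play_rows(
  deltas=[
    [0,0,0.001,0,0,0,1],
    [0,0,0.002,0,0,0,1],
    [0,0,0.003,0,0,0,1],
    [0,0,0.003,0,0,0,1],
  ],
)

```text
clock: 14.5
position: [0.5776, 0.0475, 0.0712]
tool_rot: [-3.141, 0.001, -2.494]
force: [0.2, 0.3, -1.5]
grip_width: 0.0133
finger_force: 59.0
```

>>> play_rows(
  deltas=[
    [0,0,0.001,0,0,0,1],
    [0,0,0.002,0,0,0,1],
    [0,0,0.002,0,0,0,1],
  ],
)

```text
clock: 14.8
position: [0.5775, 0.0475, 0.0702]
tool_rot: [-3.141, 0.001, -2.494]
force: [0.1, 0.1, -1.3]
grip_width: 0.013
finger_force: 59.0
```

>>> play_rows(
  deltas=[
    [0,0,0.001,0,0,0,1],
    [0,0,0.001,0,0,0,1],
  ],
)

```text
clock: 15.0
position: [0.5776, 0.0475, 0.07]
tool_rot: [-3.141, 0.001, -2.494]
force: [-1.0, -0.6, 3.8]
grip_width: 0.0133
finger_force: 59.8
```

The shoulder touched the rim at 0.070 as expected. Releasing and backing off.

>>> play_rows(
  deltas=[
    [0,0,0,0,0,0,0.75],
    [0,0,0,0,0,0,0.6],
    [0,0,0,0,0,0,0.5],
    [0,0,0,0,0,0,0.5],
  ],
  newtons=20,
)

```text
clock: 15.4
position: [0.5776, 0.0475, 0.0697]
tool_rot: [-3.141, 0.001, -2.494]
force: [0.2, 0.1, 0.6]
grip_width: 0.0428
finger_force: 0.0
```

>>> play_rows(
  deltas=[
    [0,0,-0.02,0,0,0,0.5],
    [0,0,-0.06,0,0,0,0.5],
    [0,0,-0.12,0,0,0,0.5],
    [0,0,-0.2,0,0,0,0.5],
    [0,0,-0.28,0,0,0,0.5],
    [0,0,-0.32,0,0,0,0.5],
    [0,0,-0.32,0,0,0,0.5],
  ],
)

```text
clock: 16.1
position: [0.5786, 0.0477, 0.2335]
tool_rot: [-3.138, 0.006, -2.495]
force: [0.3, 0.5, -0.9]
grip_width: 0.0429
finger_force: 0.0
```

Run:
```python
from h import *
print(observe()['position'],observe()['force'],observe()['grip_width'])
a=np.mean([grab_frame("side").astype(float) for _ in range(4)],0)
cv2.imwrite("pics/end.png",cv2.resize(a[180:300,230:420].astype(np.uint8),None,fx=4,fy=4,interpolation=cv2.INTER_CUBIC)[:,:,::-1])
```

```text
[0.57859106 0.04768252 0.23354004] [ 0.34615848  0.50866523 -0.92713788] 0.04289408512919043
```

View pics/end.png

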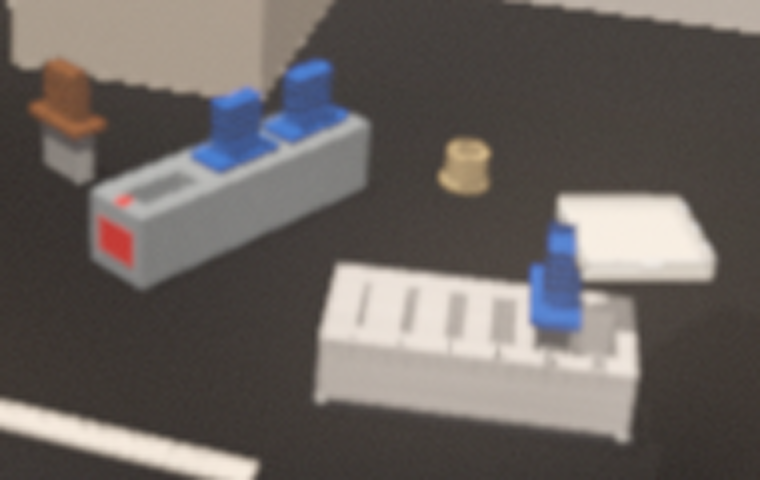

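The spacer stands upright in slot 5 at crop (555,300), with its shoulder on the rim. The other two still hang in the rack and the bystanders are undisturbed.

```bash
python3 -c "
from workcell import *
print(job_done())"
```

```text
the job is handed in; nothing more can be done
None
```

The red-dot spacer has a 14 mm blade: slots 1 to 4 refused it, and I left it released and upright in slot 5 (15 mm) with its shoulder on the rim, and handed the job in at about 16 s of the 72 s; the hand-in gave no verdict.

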